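# Gauge the gap of a brooch press

## Robot

A 6-joint arm with a two-finger parallel gripper is mounted at the origin on the work surface. World frame = base frame: x ahead of the robot, y to its left, z up, the work surface at z = 0. Lengths are in m, angles in rad, forces in N, time in s.
With the tool pointing down it reaches from about 0.275 to 1 m from the base axis. Payload 8.4 kg.
Tool frame: the origin (TCP) lies on the front face of the gripper's body, between the roots of the fingers; the fingertips stand 73 mm ahead of it and the grasp point (between the pads) lies 54 mm ahead of it; z points along the fingers, y is the line along which they close (so a half turn about z gives the same grasp; the last joint's range is limited). The gripper opens to 85 mm and grips with 20 to 120 N. Pads are 22 mm wide; open, the fingers measure 114 mm over their backs; the gripper's body (76 mm by 85 mm) begins 54 mm behind the grasp point. The pads swing forward as they close: fully open they stand 13 mm farther back than shut.
Start: joints at [-1.32, 0.353, 1.633, -0, 1.155, -0.002], TCP at [0.156, -0.605, 0.304] pointing down, gripper open.
Joint ranges: [-2.63, 2.63], [-0.92, 2.1], [0.06, 2.66], [-1.3, 4.44], [0, 2.69], [-3.02, 3.02]. Speed limits (rad/s): [2.22, 2.22, 2.79, 3.14, 3.14, 3.14].

## Interface

Orientations are given as a rotation vector (axis times angle).
In Python, from bench import bot, snapshot, camera_params gives the robot as it stands (bot), with the cameras as plain functions.
- The arm moves only by the shell command python3 nudge.py 'ROWS' [OPENING]. ROWS is a JSON list of rows, 1 to 20 of them, each of 6 numbers: dx, dy, dz in m, then a rotation vector rx, ry, rz in rad; each row is the pose to reach, as a shift and turn from the pose commanded when the command began, along the tool's axes at that moment; what a row does not reach only later rows make up. A row lasts 1/10 s, in which the tool goes at most 0.05 m and 0.15 rad, less where a joint would pass 70% of its speed; a pose out of reach is approached as far as the arm can. OPENING is the opening from 0.0 (shut) to 1.0 (fully open), set as the command begins (- or left out keeps the last). The fingers move at their own pace and stop on an object; the grip force is fixed at half the most. Time passes only in rows, so rows that do not move let the fingers close. It prints the time, the measured TCP pose, the force, the opening and the grip force at its end.
- bot.sense(): the state, without advancing time (a new reading comes with each control period).
- snapshot(name): name is "scene" or "top" or "wrist"; returns the picture (384x512x3 uint8, blue, green, red); there is no depth.
- camera_params(name): a dict with "fx", "fy", "cx", "cy" (pixels), "world_from_camera" (4x4, takes a point from camera to world coordinates). Camera axes: x right, y down, z forward; pixel columns grow to the right and rows downward; lengths in m; the calibration is good to about 2 mm. A picture is of the moment at which its call begins: read the wrist's pose just before it. camera_params takes no time and is no camera call; for the wrist camera it gives the pose at the moment of the call.
- bot.close_job(): hands the job in; it is judged then, once.
The state is a dict: "clock": time; "qpos": joint angles; "qd": joint speeds; "joint_efforts": joint torques, N m; "tool_pos": TCP position; "eef_rot": TCP orientation; "ft_force": force on the tool from outside, world axes, zero at the start; "torque": the same for the moment, N m; "grip_width": opening from 0.0 (shut) to 1.0 (fully open); "finger_force": force on a finger pad.
Only numpy, scipy, OpenCV 4.12 (cv2) and the standard library are available. Lean on these libraries where they do the work, as an engineer would, in place of code of your own. Each camera call takes 0.05 s, during which the arm holds its last target. There are 200 camera calls.

## Task

Press the red pedal of the little bench press right down to its stop and let it spring back up, to bed the platens. Then take the orange-handled taper feeler by its handle, lay its blade on the steel anvil and slide it straight into the gap under the brass platen until it drags snugly, lifting the sprung platen just slightly, without forcing it. Finish while still gripping the feeler and holding it there at that depth, and leave the brooches and the dish where they lie.

Things in the scene. Friction and masses are not known exactly. Their poses are not given: they have to be found in the camera images.
- press: green C-frame bench press, fixed, base 275 x 110 x 20 mm. Origin on the table under the anvil pedestal's centre, z up. +x is the way the feeler goes in: mouth on the -x side, base from x = -70 to 205 mm, column x 55 to 85, head over the platens x -22 to 85, 130 to 170 mm high (ram top 190), pedal behind the column at +x. The gap is open at both sides (y)
- anvil: lower plate: flat steel anvil 95 x 50 x 12 mm, screw-set so that its height (and the gap) differs each time but does not change during work; same origin as the press when at its lowest, up to 3 mm higher; spans press x from -65 to 30 mm, y +-25 mm, top face 69 mm above this body's origin
- ledge (a point): point on the anvil's top face, on its centre line, 28 mm in front of (before) the platen's mouth edge: the free ledge on which the blade can be laid; the ledge runs 17 mm farther out
- platen_face: upper plate: brass platen 50 x 50 x 16 mm over the anvil (press x from -20 to 30 mm), with a lead-in lip in front that rises 40 degrees outward for 11 mm (press x -31 to -20 mm). Resting gap to the anvil is 3 to 6 mm
- mouth (a point): middle of the platen's lower front edge, where the gap begins (press x = -20 mm, y = 0, 75 mm above the table at rest)
- platen (a joint): lift of the sprung platen above rest, in m: 0 at rest, up to 0.008. Rests with about 1.5 N; the spring adds 3 N per mm. A snug feeler lifts it by about 1 mm. Pressing the blade down on the anvil adds drag of its own, so rest it there lightly
- pedal (a joint): pedal angle in rad: 0 up (sprung), 0.3 at its stop (level). Hinge 95 mm along +x from the press origin, 35 mm high, axis along press y. Needs about 3 N at the pad to start and 11 N to reach the stop; it springs back by itself. It works the ram, which dips the platen by 2.4 mm
- pedal_pad (a point): middle of the top of the pedal's red pad (55 x 56 mm), 75 mm from the hinge, about 65 mm above the table when up and about 22 mm lower at the stop; press straight down here
- gauge: taper feeler, about 90 g, flat on the table; origin under the handle's centre, +x to the blade's tip, z up. Orange handle 55 long (x), 18 wide (y), 28 mm tall; steel blade 14 mm wide, underside flat and flush with the handle's: shank 9.8 mm thick to x = 55 mm, then tapering evenly to 2 mm at the tip, x = 120 mm (0.12 mm per mm)
- gauge_grip (a point): point on the handle's centre line, 22 mm above its underside: grip across the 18 mm width here from above
- gauge_tip (a point): middle of the underside of the blade's tip, 120 mm ahead of the handle's centre
- brooch_red: bystander: gold brooch with red stones, 50 mm across, 12 mm high, origin under its centre; leave alone
- brooch_green: bystander: steel brooch with green stones, 50 mm across, 12 mm high, origin under its centre; leave alone
- dish: bystander: shallow stainless dish, 100 mm across, 18 mm high, origin under its centre; leave alone

How it is judged:
By the outcome, as a careful person would: the job done as asked, in the order asked, and still so for the second after the job is handed in, while the arm keeps its last pose, push and grip.
It also fails if it takes over 72 s, if anything falls off the work surface, if the arm or the gripper's body presses on something with over 40 N, if the wrist force passes 120 N, or if a joint passes its speed limit or range.

## Working session

There is one attempt and no reset: what is moved stays moved. The work goes in short steps, Python scripts to look and compute and a shell command to move; the robot and the scene stay as the last step left them, time stands still between calls to the robot, and variables do not carry over. Pictures are saved under pics/ and viewed, at most 10 in all, crops included, and the job is handed in when it is done.

```bash
ls; mkdir -p pics
python3 - <<'E'
from bench import bot, snapshot, camera_params
import cv2,numpy as np
for n in("scene","top"):
    cv2.imwrite(f"pics/{n}0.png",snapshot(n)); print(n,{k:np.round(v,4).tolist() for k,v in camera_params(n).items()})
print(bot.sense())
E
```

```text
bench.py
nudge.py
pics
scene {'fx': 475.2922, 'fy': 475.2922, 'cx': 247.2281, 'cy': 191.8552, 'world_from_camera': [[0.2411, 0.5778, -0.7798, 1.3735], [0.9705, -0.1401, 0.1963, -0.1155], [0.0042, -0.8041, -0.5945, 0.6567], [0.0, 0.0, 0.0, 1.0]]}
top {'fx': 348.257, 'fy': 348.257, 'cx': 253.4618, 'cy': 187.3254, 'world_from_camera': [[0.0124, -0.9889, 0.1479, 0.4569], [-0.9999, -0.0116, 0.0065, 0.0909], [-0.0047, -0.148, -0.989, 0.8102], [0.0, 0.0, 0.0, 1.0]]}
{'clock': 0.1, 'qpos': array([-1.32038256e+00,  3.53570595e-01,  1.63408268e+00, -2.99986081e-05,
        1.15522973e+00, -2.41339161e-03]), 'qd': array([ 0.00016559, -0.00075389, -0.00244473, -0.00054554,  0.0008949 ,
        0.00080531]), 'joint_efforts': array([ 4.03246977e-04, -6.06358194e+01, -3.42818999e+01,  9.60953889e-05,
        3.93227252e-03, -6.80034162e-06]), 'tool_pos': array([ 0.15623512, -0.60478866,  0.30323208]), 'eef_rot': array([-3.11525484e+00, -3.95940950e-01,  2.93339072e-04]), 'ft_force': array([0.67609042, 0.51919103, 0.42426718]), 'torque': array([-0.00382362, -0.02113379,  0.03263753]), 'finger_force': 0.0, 'grip_width': 0.9983506140494414}
```

View pics/top0.png

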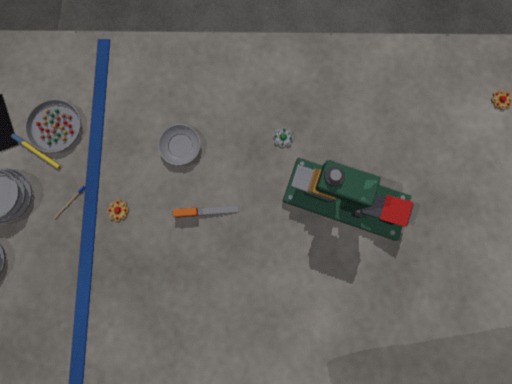

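View pics/scene0.png

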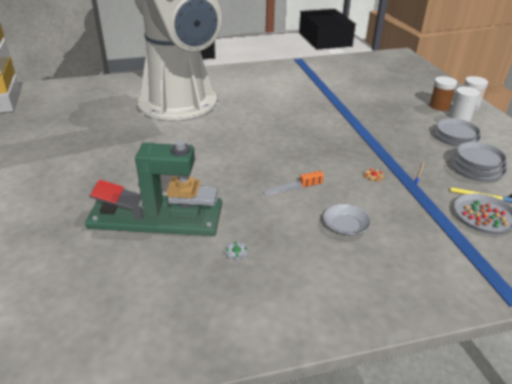

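The top view shows the press from (285,190) to (410,215) with its mouth facing left and the pedal pad at (396,210). The feeler lies at (172–238,212), the dish at (180,146), and the brooches at (284,137) and (118,210). I'll enlarge this area to measure it.

```bash
cat > h.py <<'E'
from bench import bot, snapshot, camera_params
import numpy as np, cv2
from scipy.spatial.transform import Rotation as R
def ray(cam,u,v,z,P=None):
    P=P or camera_params(cam); T=np.array(P["world_from_camera"])
    d=T[:3,:3]@[(u-P["cx"])/P["fx"],(v-P["cy"])/P["fy"],1]; o=T[:3,3]
    return o+d*(z-o[2])/d[2]
def proj(P,p):
    T=np.array(P["world_from_camera"]); c=T[:3,:3].T@(np.asarray(p)-T[:3,3])
    return np.array([P["fx"]*c[0]/c[2]+P["cx"],P["fy"]*c[1]/c[2]+P["cy"]])
def tool(d):  # world displacement -> tool axes (current measured)
    return R.from_rotvec(bot.sense()["eef_rot"]).inv().apply(d)
E
python3 - <<'E'
import cv2
a=cv2.imread("pics/top0.png")
cv2.imwrite("pics/c1.png",cv2.resize(a[150:245,275:420],None,fx=5.5,fy=5.5,interpolation=cv2.INTER_CUBIC))
cv2.imwrite("pics/c2.png",cv2.resize(a[190:230,165:245],None,fx=10,fy=10,interpolation=cv2.INTER_CUBIC))
E
```

```text
(no output)
```

View pics/c1.png

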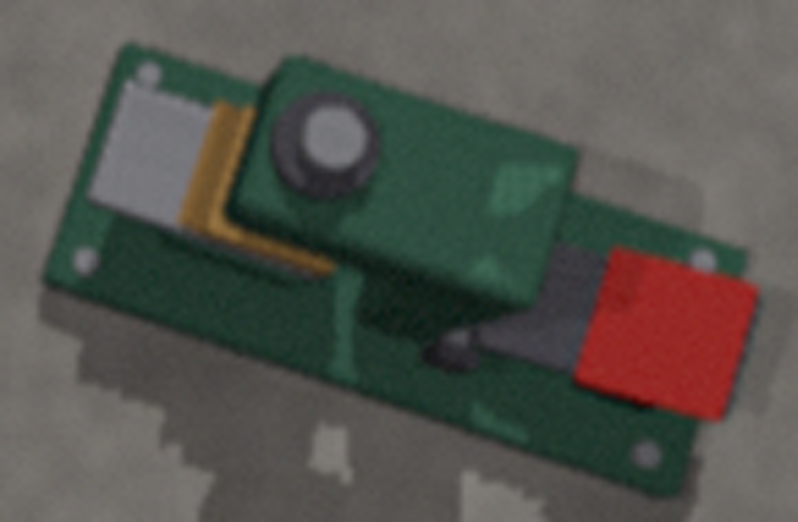

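View pics/c2.png

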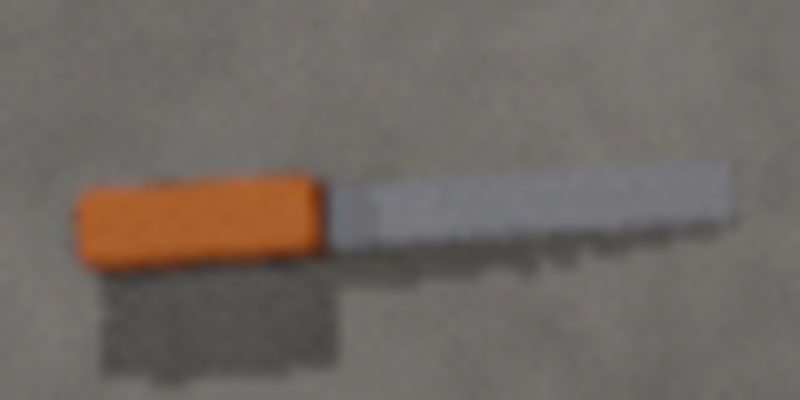

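```bash
cat > fit.py <<'E'
from h import *
from scipy.optimize import least_squares
P=camera_params("top")
def px(x,y,s,ox,oy): return np.array([(x+.5)/s-.5+ox,(y+.5)/s-.5+oy])
def fit(model,obs,x0):
    def w(q,m): 
        c,s=np.cos(q[2]),np.sin(q[2]); return np.array([q[0]+c*m[0]-s*m[1],q[1]+s*m[0]+c*m[1],m[2]])
    f=lambda q:np.concatenate([proj(P,w(q,m))-o for m,o in zip(model,obs)])
    r=least_squares(f,x0); print(np.round(r.x,4),np.round(r.fun.reshape(-1,2),2).tolist()); return r.x
a=0.3; c,s=np.cos(a),np.sin(a)
# press
m=[(-.07,.055,.02),(-.07,-.055,.02),(.205,.055,.02),(.205,-.055,.02),(-.065,.025,.0705),(-.065,-.025,.0705)]
o=[px(x,y,5.5,275,150) for x,y in[(127,45),(45,283),(747,255),(672,493),(127,82),(90,200)]]
q=fit(m,o,[.5,-.05,-1.8])
g=[(-.0275,.009,.028),(.0275,.009,.028),(.0275,-.009,.028),(.12,.007,.002),(.12,-.007,.002)]
o=[px(x,y,10,165,190) for x,y in[(75,190),(318,175),(318,248),(730,163),(733,225)]]
q2=fit(g,o,[.45,.2,-1.5])
for x,y in [(612,248),(758,287),(720,418),(575,380)]:
    pass
ctr=px(666,333,5.5,275,150); w=ray("top",*ctr,.065); print("pad",w)
d=w[:2]-q[:2]; print("pad in press",d@[np.cos(q[2]),np.sin(q[2])],d@[-np.sin(q[2]),np.cos(q[2])])
E
python3 fit.py
cat >> h.py <<'E'
PR=np.array([.5743,-.0529,-1.8936]); GA=np.array([.5169,.2513,-1.49])
def loc(q,x,y,z):
    c,s=np.cos(q[2]),np.sin(q[2]); return np.array([q[0]+c*x-s*y,q[1]+s*x+c*y,z])
def rel(p,yaw): # feeler heading yaw; tool y = heading+90, z down
    hx=np.array([np.cos(yaw),np.sin(yaw),0]); y=np.array([-hx[1],hx[0],0]); z=np.array([0,0,-1]); 
    D=R.from_matrix(np.c_[np.cross(y,z),y,z]); s=bot.sense(); C=R.from_rotvec(s["eef_rot"])
    print("rel",np.round(C.inv().apply(p-s["tool_pos"]),4),np.round((C.inv()*D).as_rotvec(),4))
E
python3 -c "
from h import *
rel(loc(PR,.1655,0,.160),PR[2])"
```

```text
rel [ 0.4527 -0.2907  0.1436] [-1.200e-03 -6.000e-04 -9.952e-01]
```

```bash
r='[0.4527,-0.2907,0.1436,-0.0012,-0.0006,-0.9952]'; python3 nudge.py '[[0.2,-0.13,0.05,0,0,-0.45],[0.2,-0.13,0.05,0,0,-0.45],[0.2,-0.13,0.05,0,0,-0.45],[0.2,-0.13,0.05,0,0,-0.45],[0.2,-0.13,0.05,0,0,-0.45],[0.4527,-0.2907,0.1436,0,0,-0.995],[0.4527,-0.2907,0.1436,0,0,-0.995],[0.4527,-0.2907,0.1436,0,0,-0.995],[0.4527,-0.2907,0.1436,0,0,-0.995],[0.4527,-0.2907,0.1436,0,0,-0.995],[0.4527,-0.2907,0.1436,0,0,-0.995],[0.4527,-0.2907,0.1436,0,0,-0.995],[0.4527,-0.2907,0.1436,0,0,-0.995],[0.4527,-0.2907,0.1436,0,0,-0.995],[0.4527,-0.2907,0.1436,0,0,-0.995],[0.4527,-0.2907,0.1436,0,0,-0.995]]' 0; python3 -c "
from h import *
rel(loc(PR,.1655,0,.160),PR[2]); print(bot.sense()['qpos'], bot.sense()['ft_force'])
cv2.imwrite('pics/w1.png',snapshot('wrist'))"
```

```text
clock: 1.7
tool_pos: [0.5213, -0.2117, 0.1608]
eef_rot: [2.551, 1.833, 0.0]
ft_force: [0.2, -0.2, 0.0]
grip_width: 0.002
finger_force: 0.0
rel [ 0.0019 -0.0001  0.0008] [ 0.0006  0.0002 -0.0019]
[-3.88293713e-01  4.34407966e-01  1.88229624e+00 -1.73561915e-04
  8.24310037e-01 -6.34244189e-02] [ 0.1696327  -0.20292276  0.04949623]
```

View pics/w1.png

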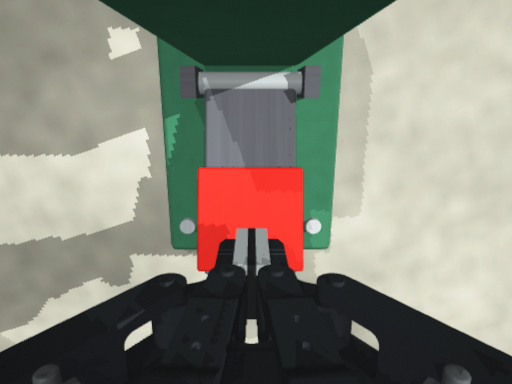

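The wrist view confirms the fingertips at (250,250), centred on the red pad (198–302, 168–270). I'll press down in stages.

```bash
python3 nudge.py '[[0,0,0.015,0,0,0],[0,0,0.022,0,0,0],[0,0,0.026,0,0,0],[0,0,0.030,0,0,0],[0,0,0.034,0,0,0],[0,0,0.038,0,0,0],[0,0,0.040,0,0,0],[0,0,0.040,0,0,0],[0,0,0.040,0,0,0]]'
```

```text
clock: 2.65
tool_pos: [0.5221, -0.2109, 0.1206]
eef_rot: [2.549, 1.835, -0.0]
ft_force: [-3.0, -3.4, 8.5]
grip_width: 0.003
finger_force: 3.6
```

```bash
python3 nudge.py '[[0,0,0.002,0,0,0],[0,0,0.003,0,0,0],[0,0,0.003,0,0,0],[0,0,0.003,0,0,0]]'; python3 nudge.py '[[0,0,0.001,0,0,0],[0,0,0.002,0,0,0],[0,0,0.002,0,0,0],[0,0,0.002,0,0,0]]'
```

```text
clock: 3.05
tool_pos: [0.5221, -0.2111, 0.1177]
eef_rot: [2.548, 1.835, -0.001]
ft_force: [-3.0, -3.9, 9.1]
grip_width: -0.003
finger_force: 4.2
clock: 3.45
tool_pos: [0.5221, -0.2112, 0.1158]
eef_rot: [2.548, 1.835, -0.001]
ft_force: [-4.4, -4.6, 10.0]
grip_width: 0.001
finger_force: 4.8
```

```bash
python3 nudge.py '[[0,0,0.001,0,0,0],[0,0,0.002,0,0,0],[0,0,0.002,0,0,0]]'; python3 nudge.py '[[0,0,0.001,0,0,0],[0,0,0.0015,0,0,0],[0,0,0.0015,0,0,0]]'
```

```text
clock: 3.75
tool_pos: [0.5222, -0.2113, 0.1151]
eef_rot: [2.548, 1.835, -0.001]
ft_force: [-8.8, -4.1, 26.3]
grip_width: 0.001
finger_force: 12.8
clock: 4.05
tool_pos: [0.5222, -0.2113, 0.1147]
eef_rot: [2.548, 1.835, -0.0]
ft_force: [-12.3, -1.6, 38.8]
grip_width: 0.003
finger_force: 19.4
```

The force jumped from 10 N to 39 N with almost no further travel, so the pedal is on its stop. Releasing it now.

```bash
python3 nudge.py '[[0,0,-0.01,0,0,0],[0,0,-0.02,0,0,0],[0,0,-0.03,0,0,0],[0,0,-0.045,0,0,0],[0,0,-0.095,0,0,0],[0,0,-0.145,0,0,0],[0,0,-0.185,0,0,0],[0,0,-0.185,0,0,0]]' 0.5; python3 -c "
from h import *
rel(loc(GA,0,0,.20),GA[2])
a=snapshot('top'); b=snapshot('scene')
cv2.imwrite('pics/t2.png',np.hstack([cv2.resize(a[140:250,270:420],None,fx=2.6,fy=2.6),cv2.resize(b[130:240,80:230],None,fx=2.6,fy=2.6)]))"
```

```text
clock: 4.85
tool_pos: [0.5242, -0.2113, 0.3032]
eef_rot: [2.543, 1.831, 0.008]
ft_force: [0.9, -0.0, -0.0]
grip_width: 0.496
finger_force: 0.0
rel [ 0.4365 -0.1547  0.1015] [ 0.0093  0.0025 -0.4037]
```

View pics/t2.png

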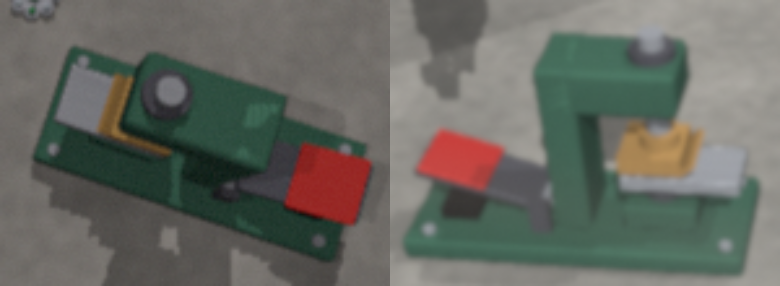

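Both views show the pedal back up, with the red pad raised at (330,185) and (460,160). Next I'll go to the feeler.

```bash
python3 nudge.py '[[0.28,-0.1,0,0.009,0.0025,-0.2],[0.28,-0.1,0,0.009,0.0025,-0.2],[0.28,-0.1,0,0.009,0.0025,-0.2],[0.28,-0.1,0,0.009,0.0025,-0.2],[0.28,-0.1,0,0.009,0.0025,-0.2],[0.28,-0.1,0,0.009,0.0025,-0.2],[0.28,-0.1,0,0.009,0.0025,-0.2],[0.4365,-0.1547,0.1015,0.009,0.0025,-0.4037],[0.4365,-0.1547,0.1015,0.009,0.0025,-0.4037],[0.4365,-0.1547,0.1015,0.009,0.0025,-0.4037],[0.4365,-0.1547,0.1015,0.009,0.0025,-0.4037],[0.4365,-0.1547,0.1015,0.009,0.0025,-0.4037],[0.4365,-0.1547,0.1015,0.009,0.0025,-0.4037],[0.4365,-0.1547,0.1015,0.009,0.0025,-0.4037]]'; python3 -c "
from h import *
rel(loc(GA,0,0,.077),GA[2])
P=camera_params('wrist'); a=snapshot('wrist')
for m in [(-.0275,.009,.028),(.0275,.009,.028),(.0275,-.009,.028),(.12,.007,.002),(.12,-.007,.002)]:
    u=proj(P,loc(GA,*m)); print(np.round(u)); cv2.circle(a,tuple(int(t) for t in np.round(u)),3,(255,255,0),1)
cv2.imwrite('pics/w2.png',a)"
```

```text
clock: 6.35
tool_pos: [0.5137, 0.2514, 0.195]
eef_rot: [-2.125, -2.302, 0.007]
ft_force: [0.7, -0.5, 0.4]
grip_width: 0.5
finger_force: 0.0
rel [-0.0008  0.0043  0.118 ] [-0.0093 -0.0035 -0.0006]
[269. 154.]
[268. 226.]
[244. 226.]
[263. 311.]
[248. 311.]
```

View pics/w2.png

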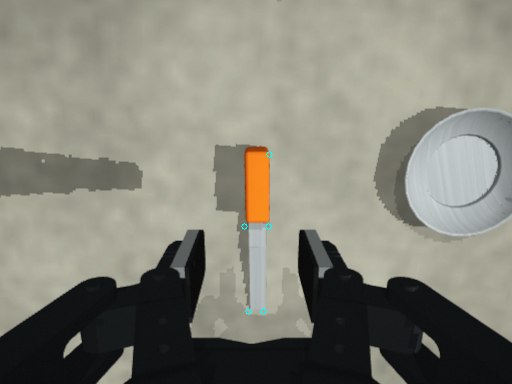

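The picture shows the handle at (246–269, 147–222) and the tip at (257,314). My projection is a few pixels off lengthwise, possibly because the arm was still settling, so I'll check again with the arm at rest.

```bash
python3 nudge.py '[[0,0.0043,0,-0.0093,-0.0035,0],[0,0.0043,0,-0.0093,-0.0035,0],[0,0.0043,0,-0.0093,-0.0035,0],[0,0.0043,0,-0.0093,-0.0035,0]]'; python3 -c "
from h import *
rel(loc(GA,0,0,.077),GA[2])
P=camera_params('wrist'); a=snapshot('wrist'); print(np.round(P['world_from_camera'],4).tolist(),P['fx'])
h=cv2.cvtColor(a,cv2.COLOR_BGR2HSV); m=cv2.inRange(h,(5,180,120),(20,255,255)); n=cv2.connectedComponentsWithStats(m)
print(n[2][1:][n[2][1:,4]>100], cv2.minAreaRect(cv2.findNonZero(m)))
for q in [(-.0275,.009,.028),(-.0275,-.009,.028),(.0275,.009,.028),(.0275,-.009,.028),(.12,0,.002)]: print(np.round(proj(P,loc(GA,*q)),1))
"
```

```text
clock: 6.8
tool_pos: [0.5182, 0.2526, 0.1955]
eef_rot: [2.13, 2.309, 0.003]
ft_force: [0.5, -0.1, -0.8]
grip_width: 0.505
finger_force: 0.0
rel [-0.0013 -0.0016  0.1185] [ 0.0014 -0.0009 -0.0005]
[[0.9968, 0.0765, 0.0233, 0.5138], [0.08, -0.9611, -0.2645, 0.3194], [0.0022, 0.2655, -0.9641, 0.2662], [0.0, 0.0, 0.0, 1.0]] 336.3186785546677
[[ 236  147   24   76 1736]] ((247.5, 184.5), (75.0, 23.0), 90.0)
[259.7 154.4]
[234.5 154.4]
[259.3 226.2]
[235.5 226.3]
[248.  310.9]
```

Centring across the handle is good, and the lengthwise difference comes from the rounded edges and the visible back face. Descending and gripping.

```bash
python3 nudge.py '[[-0.001,-0.0015,0.04,0.0014,-0.001,0],[-0.001,-0.0015,0.08,0.0014,-0.001,0],[-0.001,-0.0015,0.1,0.0014,-0.001,0],[-0.001,-0.0015,0.112,0.0014,-0.001,0],[-0.001,-0.0015,0.118,0.0014,-0.001,0],[-0.001,-0.0015,0.118,0.0014,-0.001,0],[-0.001,-0.0015,0.118,0.0014,-0.001,0]]' && python3 nudge.py '[[0,0,0,0,0,0],[0,0,0,0,0,0],[0,0,0,0,0,0],[0,0,0,0,0,0],[0,0,0,0,0,0],[0,0,0,0,0,0]]' 0
```

```text
clock: 7.55
tool_pos: [0.5174, 0.2522, 0.0782]
eef_rot: [2.13, 2.309, 0.002]
ft_force: [0.1, -0.6, 0.3]
grip_width: 0.497
finger_force: 0.0
clock: 8.15
tool_pos: [0.5174, 0.2523, 0.0785]
eef_rot: [2.13, 2.309, 0.002]
ft_force: [-0.5, -1.2, 6.5]
grip_width: 0.196
finger_force: 59.7
```

```bash
python3 nudge.py '[[0,0,-0.02,0,0,0],[0,0,-0.06,0,0,0],[0,0,-0.1,0,0,0],[0,0,-0.11,0,0,0],[0,0,-0.11,0,0,0],[0,0,-0.11,0,0,0]]'; python3 -c "
from h import *
rel(loc(PR,-.180,0,.165),PR[2])
print(bot.sense()['ft_force'])
P=camera_params('wrist'); a=snapshot('wrist'); np.save('cam.npy',a)
s=bot.sense(); C=R.from_rotvec(s['eef_rot'])
for q in [(-.120,0,.0765),(-.120,0.007,.0765),(-.120,-.007,.0765),(-.0275,0.009,.0505),(-.0275,-.009,.0505)]: print(np.round(proj(P,s['tool_pos']+C.apply(q)),1))
cv2.imwrite('pics/w3.png',cv2.resize(a[180:384,150:350],None,fx=2.9,fy=2.9,interpolation=cv2.INTER_CUBIC))"
```

```text
clock: 8.75
tool_pos: [0.5162, 0.2517, 0.1864]
eef_rot: [-2.13, -2.309, 0.002]
ft_force: [0.7, -0.3, -1.6]
grip_width: 0.196
finger_force: 58.8
rel [-0.1427  0.104   0.0214] [-0.0011  0.0008  0.4035]
[ 0.72977106 -0.27231072 -1.58113072]
[248.5 434.9]
[260.7 434.9]
[236.2 434.9]
[268.8 326.7]
[226.3 326.8]
```

View pics/w3.png

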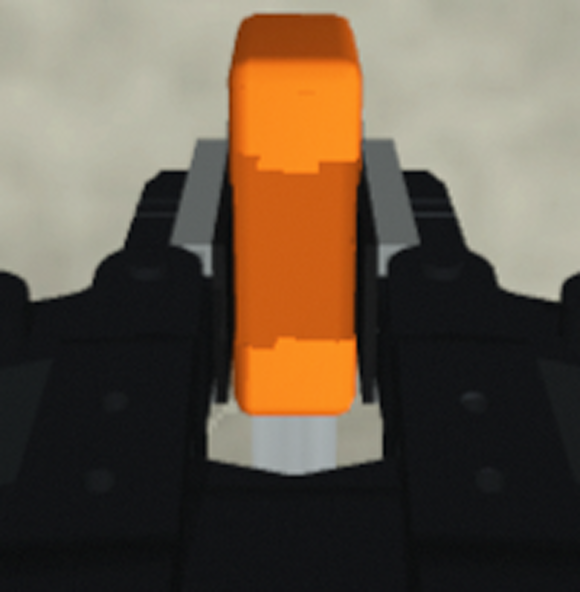

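The lifted feeler sits square between the pads, with the handle centred at crop column 295. Next I'll line it up in front of the press mouth.

```bash
python3 nudge.py '[[-0.035,0.026,0,0,0,0.1],[-0.07,0.052,0,0,0,0.2],[-0.105,0.078,0,0,0,0.3],[-0.1427,0.104,0.01,-0.001,0.001,0.4035],[-0.1427,0.104,0.02,-0.001,0.001,0.4035],[-0.1427,0.104,0.02,-0.001,0.001,0.4035],[-0.1427,0.104,0.02,-0.001,0.001,0.4035],[-0.1427,0.104,0.02,-0.001,0.001,0.4035],[-0.1427,0.104,0.02,-0.001,0.001,0.4035]]'; python3 -c "
from h import *
rel(loc(PR,-.160,0,.160),PR[2])
print(bot.sense()['ft_force'])
a=snapshot('top'); b=snapshot('scene'); 
s=bot.sense(); C=R.from_rotvec(s['eef_rot'])
cv2.imwrite('pics/t3.png',np.hstack([cv2.resize(a[150:250,220:350],None,fx=3,fy=3),cv2.resize(b[130:230,130:260],None,fx=3,fy=3)]))"
```

```text
clock: 9.7
tool_pos: [0.6315, 0.1191, 0.1676]
eef_rot: [2.548, 1.838, 0.002]
ft_force: [-0.7, 0.3, -0.5]
grip_width: 0.192
finger_force: 59.0
rel [-0.0213  0.0002  0.0076] [ 0.0007 -0.001   0.0018]
[-0.70114392  0.33035506 -0.49395446]
```

View pics/t3.png

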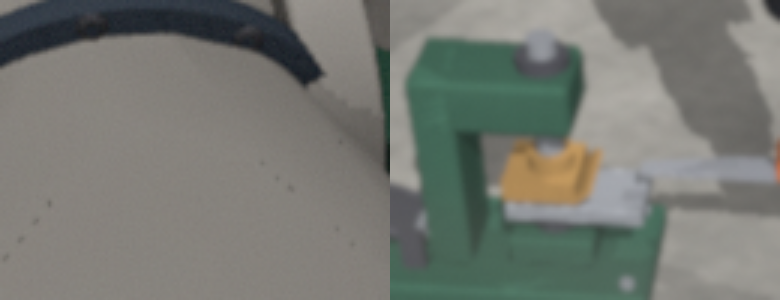

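The scene view shows the blade level and just over the anvil's outer edge at (645,172), with the platen at (550,175). I'll move it over the ledge and lower it until it touches.

```bash
python3 nudge.py '[[-0.01,0,0,0.0007,-0.001,0.0018],[-0.0213,0,0.005,0.0007,-0.001,0.0018],[-0.0213,0,0.01,0.0007,-0.001,0.0018],[-0.0213,0,0.014,0.0007,-0.001,0.0018],[-0.0213,0,0.014,0.0007,-0.001,0.0018],[-0.0213,0,0.014,0.0007,-0.001,0.0018]]'; python3 nudge.py '[[0,0,0.0005,0,0,0],[0,0,0.001,0,0,0],[0,0,0.001,0,0,0]]';python3 nudge.py '[[0,0,0.0005,0,0,0],[0,0,0.001,0,0,0],[0,0,0.001,0,0,0]]'; python3 -c "
from h import *
print(bot.sense()['torque']);rel(loc(PR,-.160,0,.150),PR[2])"
```

```text
clock: 10.4
tool_pos: [0.6252, 0.098, 0.153]
eef_rot: [-2.551, -1.833, 0.001]
ft_force: [0.2, -0.3, -1.1]
grip_width: 0.201
finger_force: 59.0
clock: 10.7
tool_pos: [0.6252, 0.098, 0.1522]
eef_rot: [2.551, 1.833, -0.0]
ft_force: [0.5, -0.9, -0.5]
grip_width: 0.198
finger_force: 59.0
clock: 11.0
tool_pos: [0.6252, 0.0979, 0.1512]
eef_rot: [-2.551, -1.833, 0.0]
ft_force: [-0.7, 0.0, -1.1]
grip_width: 0.197
finger_force: 59.0
[ 0.04396754 -0.01147753 -0.03376182]
rel [ 0.0008 -0.0004  0.0012] [-0.0002  0.0002 -0.0018]
```

```bash
for i in 1 2 3; do python3 nudge.py '[[0,0,0.0005,0,0,0],[0,0,0.0005,0,0,0],[0,0,0.0005,0,0,0]]' | grep -E "pos|ft"; python3 -c "
from h import *
s=bot.sense(); print(R.from_rotvec(s['eef_rot']).inv().apply(s['torque']))"; done
```

```text
tool_pos: [0.6252, 0.0979, 0.1507]
ft_force: [-0.4, -0.2, -1.7]
[-0.00425191  0.0080849  -0.02018696]
tool_pos: [0.6252, 0.0979, 0.1502]
ft_force: [0.4, -0.3, -0.8]
[ 0.00105306 -0.01806315  0.04515518]
tool_pos: [0.6252, 0.0979, 0.1497]
ft_force: [-0.7, -0.1, -0.2]
[-0.00686267  0.05443429  0.03598112]
```

```bash
for i in 1 2 3 ; do python3 nudge.py '[[0,0,0.0005,0,0,0],[0,0,0.0005,0,0,0],[0,0,0.0005,0,0,0]]' | grep -E "pos|ft"; python3 -c "
from h import *
s=bot.sense(); print(R.from_rotvec(s['eef_rot']).inv().apply(s['torque']))"; done
```

```text
tool_pos: [0.6252, 0.0979, 0.1492]
ft_force: [0.5, -0.5, -0.8]
[0.03378893 0.02378705 0.0230781 ]
tool_pos: [0.6253, 0.0979, 0.1489]
ft_force: [-1.2, 0.5, 1.5]
[ 0.08037509 -0.17535821  0.02921338]
tool_pos: [0.6253, 0.098, 0.1484]
ft_force: [-0.6, 1.2, 4.3]
[ 0.14084441 -0.19923822  0.09074859]
```

The blade touched the anvil at TCP z ≈ 0.149, so the anvil top is about 70.3 mm and the gap about 4.7 mm. I'll ease off slightly and slide in.

```bash
cat > st.py <<'E'
from h import *
F=[];T=[]
s=bot.sense(); C=R.from_rotvec(s['eef_rot']); d=s['tool_pos']-np.array([PR[0],PR[1],0]); c,n=np.cos(PR[2]),np.sin(PR[2])
print("press xy z",np.round([d@[c,n,0],d@[-n,c,0],d[2]],4),"F tool",np.round(C.inv().apply(s['ft_force']),2),"T",np.round(C.inv().apply(s['torque']),3))
E
python3 nudge.py '[[0,0,-0.0005,0,0,0],[0,0,-0.0005,0,0,0]]' >/dev/null; python3 st.py
python3 nudge.py '[[-0.004,0,0,0,0,0],[-0.008,0,0,0,0,0],[-0.012,0,0,0,0,0],[-0.016,0,0,0,0,0],[-0.02,0,0,0,0,0],[-0.02,0,0,0,0,0]]' >/dev/null; python3 st.py
python3 nudge.py '[[-0.004,0,0,0,0,0],[-0.008,0,0,0,0,0],[-0.01,0,0,0,0,0],[-0.01,0,0,0,0,0]]' >/dev/null; python3 st.py
```

```text
press xy z [-0.1592  0.0005  0.1488] F tool [ 1.33 -1.19 -1.68] T [ 0.034 -0.033 -0.005]
press xy z [-0.1383  0.0005  0.1488] F tool [-1.34  1.34 -2.79] T [-0.135 -0.483 -0.085]
press xy z [-0.1288  0.0005  0.1488] F tool [ 0.06  0.53 -4.04] T [-0.095 -0.178 -0.092]
```

```bash
python3 nudge.py '[[0,0,-0.0004,0,0,0],[0,0,-0.0004,0,0,0],[0,0,-0.0004,0,0,0]]' >/dev/null; python3 st.py
for i in 1 2 3 4 5; do python3 nudge.py '[[-0.001,0,0,0,0,0],[-0.002,0,0,0,0,0],[-0.003,0,0,0,0,0],[-0.003,0,0,0,0,0],[-0.003,0,0,0,0,0]]' >/dev/null; python3 st.py; done
```

```text
press xy z [-0.1288  0.0003  0.1489] F tool [-1.18  1.82 -1.61] T [-0.192 -0.464 -0.035]
press xy z [-0.1261  0.0002  0.1491] F tool [ 1.28  0.05 -2.41] T [0.03  0.049 0.031]
press xy z [-0.1229  0.0004  0.1491] F tool [-0.79  0.59 -0.99] T [-0.053 -0.025 -0.028]
press xy z [-0.1203  0.0005  0.1492] F tool [ 2.6   0.   -1.76] T [-0.027  0.444 -0.016]
press xy z [-0.1172  0.0005  0.1492] F tool [ 4.65 -0.22 -2.21] T [-0.04   0.617 -0.001]
press xy z [-0.1143  0.0004  0.1492] F tool [ 3.95  0.61 -1.84] T [-0.001  0.811  0.001]
```

```bash
python3 nudge.py '[[0,0,0,0,0,0],[0,0,0,0,0,0],[0,0,0,0,0,0]]' >/dev/null; python3 st.py
python3 - <<'E'
from h import *
P=camera_params("scene")
B=[snapshot("scene") for _ in range(4)]; b=np.mean(B,axis=0); a=cv2.imread("pics/scene0.png").astype(float)
p=loc(PR,0,0,.085); print(proj(P,p),"px per 1mm lift",proj(P,p+[0,0,.001])-proj(P,p))
cv2.imwrite('pics/s4.png',cv2.resize(b[130:240,80:240].astype(np.uint8),None,fx=4.8,fy=4.8,interpolation=cv2.INTER_CUBIC))
sat=lambda i:(i.max(2)-i.min(2)).astype(np.float32)
def ecc(r):
    A,Bb=sat(a)[r],sat(b)[r]; W=np.eye(2,3,dtype=np.float32)
    return cv2.findTransformECC(A,Bb,W,cv2.MOTION_TRANSLATION,(3,200,1e-6))[1][:,2]
print("platen",ecc(np.s_[178:200,166:202]),"head",ecc(np.s_[140:172,130:200]),"pedal",ecc(np.s_[175:215,85:130]))
E
python3 st.py
```

```text
press xy z [-0.1143  0.0004  0.1492] F tool [ 5.24  0.8  -1.85] T [-0.074  0.843 -0.014]
[181.75606507 186.60074515] px per 1mm lift [-0.03787328 -0.39528056]
platen [-0.14554875 -0.19545163] head [0.00500329 0.26342386] pedal [0.10207326 0.13050124]
press xy z [-0.1143  0.0005  0.1492] F tool [ 4.39 -0.02 -1.73] T [0.015 0.842 0.011]
```

View pics/s4.png

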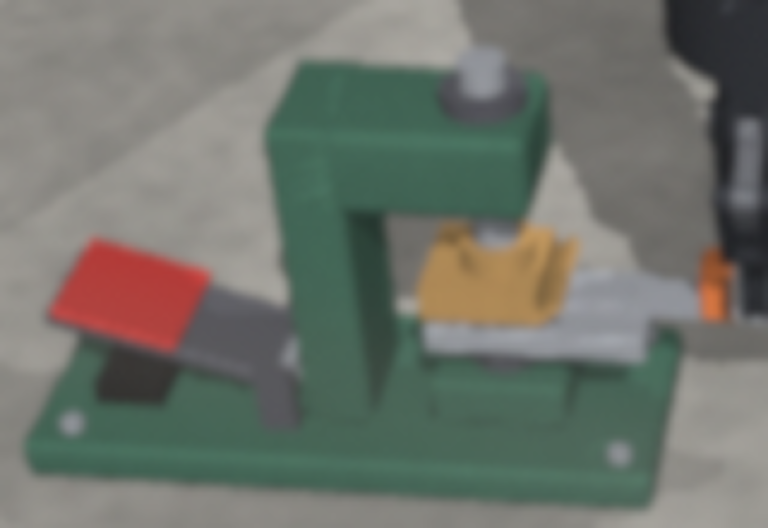

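The blade lies flat on the anvil, centred under the brass platen at (500,275). Drag is steady at about 4.5 N and the lift is about 0.9 mm from the drag onset, which the roughly 0.2–0.45 px image shift supports. The pedal is up, so I'm handing in.

```bash
python3 -c "
from bench import bot, snapshot, camera_params
print(bot.close_job())"
```

```text
the job is handed in; nothing more can be done
None
```

I pressed the pedal to its stop and let it spring back, then slid the feeler in until it dragged at about 4.5 N, lifting the platen about 0.9 mm by estimate. I handed the job in with the feeler still gripped at that depth and the arm well clear of the brooches and dish throughout; no verdict came back.

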